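# Pour the brass bushes out of the sorting tray

## Task

Pick up the blue sorting tray by its handle, carry it over the yellow bin and tip it on the brass corner, low over the bin, so that all three brass bushes run out through that corner's gap into the bin while the nuts, feet and spacers stay in their own bays. Then set the tray back down flat, wholly on its black mat. Leave everything else on the bench alone.

Things in the scene. Friction and masses are not known exactly. Their poses are not given: they have to be found in the camera images.
- tray: Loose blue sorting tray, 180 x 180 mm, corners cut at 45 degrees (42 mm off each side); 3 mm floor, walls 28 mm high, two 3 mm dividers along its x and y axes: four 85 mm bays. Brass bay at +x+y, steel nuts -x+y, red feet -x-y, white spacers +x-y. 0.5 to 0.6 kg loaded. Origin: centre of the underside, z up. Starts flat on the mat, brass corner turned up to 85 degrees either way from pointing at the robot.
- tray_handle (a point): Centre of the tray's black handle: a level bar 84 mm long along the tray's x axis, 14 mm thick (tray y), 24 mm tall (51 to 75 mm above the underside), over the tray's centre, on two posts 34 mm to either side along x. Free beside it down to the dividers at 26 mm. This point is 63 mm above the tray's origin.
- brass_gap (a point): Middle of the open cut corner of the brass bay, at floor level: (69, 69, 3) mm in the tray's frame. Each cut corner has no wall or sill: a 59 mm gap that empties only that bay. Smooth sheet: parts start to slide when tipped 15 to 20 degrees and run out at 45 to 50 degrees with this corner straight downhill.
- mat: Black rubber bench mat, 290 x 290 mm, 3 mm thick, fixed to the bench. Origin: centre of its underside; axes along its sides.
- yellow_bin: Yellow open plastic stacking bin, empty, 220 mm (x) x 170 mm (y) x 85 mm high, walls and floor 4 mm, the front wall at -x lowered to 60 mm. Fixed in place. Origin: centre of the underside, z up. It stands to the left or to the right of the mat.
- grey_bin: Grey-brown bin of the same size, with steel nuts in it, on the other side of the mat. Fixed. Not for the brass. Origin: centre of the underside.
- bush1_c (a point): Centre of a brass flanged bush: 22 mm flange 4 mm thick, 18 mm body, 18 mm tall overall, 35 g, standing flange down in the brass bay; three of them.
- bush2_c (a point): Centre of a brass flanged bush: 22 mm flange 4 mm thick, 18 mm body, 18 mm tall overall, 35 g, standing flange down in the brass bay; three of them.
- bush3_c (a point): Centre of a brass flanged bush: 22 mm flange 4 mm thick, 18 mm body, 18 mm tall overall, 35 g, standing flange down in the brass bay; three of them.
- nut1_c (a point): Centre of a steel hexagon nut, 27 mm across corners, 13 mm high, 34 g; one of two in their bay of the tray.
- nut2_c (a point): Centre of a steel hexagon nut, 27 mm across corners, 13 mm high, 34 g; one of two in their bay of the tray.
- foot1_c (a point): Centre of a red plastic foot, 26 mm diameter, 14 mm high, 12 g; one of two in their bay of the tray.
- foot2_c (a point): Centre of a red plastic foot, 26 mm diameter, 14 mm high, 12 g; one of two in their bay of the tray.
- spacer1_c (a point): Centre of a white plastic spacer, 24 mm diameter, 12 mm high, 12 g; one of two in their bay of the tray.
- spacer2_c (a point): Centre of a white plastic spacer, 24 mm diameter, 12 mm high, 12 g; one of two in their bay of the tray.
- wrench: Steel spanner lying on the bench, 200 mm long. Origin: its middle, underside. To be left alone.
- chip_brush: Chip brush with wooden handle, 210 mm long, lying on the bench beyond the mat. Origin: its middle, underside. To be left alone.
- grease_pot: White grease pot with red screw cap, 64 mm diameter, 80 mm tall, standing on the bench. Origin: centre of its base. To be left alone.
- valve_body: Cast brass four-way valve body, about 86 mm across, 40 mm tall, standing on the bench beyond the mat. Origin: centre of its base. To be left alone; it is not one of the bushes.
There are look-alikes about, which are no part of the job. What is shaped like the tray but green or turquoise is not meant.

How it is judged:
On the way:
1. the tray is tipped at least 20 degrees with the gap of the brass bay over the yellow bin, no more than 135 mm above the bin's rim (angle between tray's own z axis and vertical above 0.35 rad and x of brass_gap in the frame of yellow_bin between -0.11 and 0.11 m and y of brass_gap in the frame of yellow_bin between -0.085 and 0.085 m and z of brass_gap in the frame of yellow_bin between 0.01 and 0.22 m), for 0.1 s.
At the end, for the whole second after the job is handed in: All three brass bushes lie at rest inside the yellow bin; both nuts, both feet and both spacers are each still in their own bay of the tray; the tray rests flat on the mat (within 3.5 degrees), its centre within 65 mm of the mat's centre along each side of the mat, and still (x of bush1_c in the frame of yellow_bin between -0.108 and 0.108 m and y of bush1_c in the frame of yellow_bin between -0.083 and 0.083 m and z of bush1_c in the frame of yellow_bin between 0 and 0.08 m and linear speed of each of bush1, bush2, bush3 below 0.03 m/s and x of bush2_c in the frame of yellow_bin between -0.108 and 0.108 m and y of bush2_c in the frame of yellow_bin between -0.083 and 0.083 m and z of bush2_c in the frame of yellow_bin between 0 and 0.08 m and x of bush3_c in the frame of yellow_bin between -0.108 and 0.108 m and y of bush3_c in the frame of yellow_bin between -0.083 and 0.083 m and z of bush3_c in the frame of yellow_bin between 0 and 0.08 m and x of nut1_c in the frame of tray between -0.092 and -0.002 m and y of nut1_c in the frame of tray between 0.002 and 0.092 m and z of nut1_c in the frame of tray between 0 and 0.035 m and x of nut2_c in the frame of tray between -0.092 and -0.002 m and y of nut2_c in the frame of tray between 0.002 and 0.092 m and z of nut2_c in the frame of tray between 0 and 0.035 m and x of foot1_c in the frame of tray between -0.092 and -0.002 m and y of foot1_c in the frame of tray between -0.092 and -0.002 m and z of foot1_c in the frame of tray between 0 and 0.035 m and x of foot2_c in the frame of tray between -0.092 and -0.002 m and y of foot2_c in the frame of tray between -0.092 and -0.002 m and z of foot2_c in the frame of tray between 0 and 0.035 m and x of spacer1_c in the frame of tray between 0.002 and 0.092 m and y of spacer1_c in the frame of tray between -0.092 and -0.002 m and z of spacer1_c in the frame of tray between 0 and 0.035 m and x of spacer2_c in the frame of tray between 0.002 and 0.092 m and y of spacer2_c in the frame of tray between -0.092 and -0.002 m and z of spacer2_c in the frame of tray between 0 and 0.035 m and angle between tray's own z axis and vertical below 0.06 rad and x of tray in the frame of mat between -0.065 and 0.065 m and y of tray in the frame of mat between -0.065 and 0.065 m and z of tray in the frame of mat between -0.001 and 0.008 m and linear speed of tray below 0.02 m/s); the robot touches nothing.
It fails at once if the wrench is pushed more than 30 mm from its place (distance of wrench from where it was at the start of the episode above 0.03 m).
It fails at once if the chip brush is pushed more than 30 mm from its place (distance of chip_brush from where it was at the start of the episode above 0.03 m).
It fails at once if the grease pot is pushed more than 30 mm from its place (distance of grease_pot from where it was at the start of the episode above 0.03 m).
It fails at once if the valve body is pushed more than 30 mm from its place (distance of valve_body from where it was at the start of the episode above 0.03 m).
It also fails if it takes over 61 s, if anything falls off the work surface, if the arm or the gripper's body presses on something with over 40 N, if the wrist force passes 120 N, or if a joint passes its speed limit or range.

## Robot

A 6-joint arm with a two-finger parallel gripper is mounted at the origin on the work surface. World frame = base frame: x ahead of the robot, y to its left, z up, the work surface at z = 0. Lengths are in m, angles in rad, forces in N, time in s.
With the tool pointing down it reaches from about 0.25 to 0.725 m from the base axis. Payload 4 kg.
Tool frame: the origin (TCP) lies midway between the tips of the shut fingers; the grasp point (between the pads) lies 19 mm behind it; z points along the fingers, y is the line along which they close (so a half turn about z gives the same grasp; the last joint's range is limited). The gripper opens to 85 mm and grips with 20 to 120 N. Pads are 22 mm wide; open, the fingers measure 114 mm over their backs; the gripper's body (76 mm by 85 mm) begins 54 mm behind the grasp point. The pads swing forward as they close: fully open they stand 13 mm farther back than shut.
Start: joints at [-1.264, 0.241, 0.005, 1.335, 0, 1.571], TCP at [0.151, -0.477, 0.231] pointing down, gripper open.
Joint ranges: [-2.72, 2.72], [-1.05, 1.87], [-1.09, 1.28], [-1.99, 2.15], [-1.42, 1.44], [-3.14, 3.14]. Speed limits (rad/s): [2.79, 2.79, 3.14, 3.14, 3.14, 3.14].

## Interface

Orientations are given as a 3x3 rotation matrix whose columns are the frame's x, y, z axes.
In Python, from bench import * gives the robot as it stands.
- The arm moves only by the tool servo_tool, never from a script. Its arguments are lists of equal length, an entry for each row: "rot": the turn, a rotation vector about the tool's x, y, z in rad, a list of three; "dp": the shift along the tool's x, y, z in mm, a list of three; "jaw": the finger opening in mm, from 0 to 85.4. In form: {"rot": [[wx, wy, wz], ...], "dp": [[x, y, z], ...], "jaw": [jaw, ...]}. A call has 1 to 20 rows; each row is the pose to reach, as a shift and turn from the pose commanded when the call began, along the tool's axes at that moment; what a row does not reach only later rows make up. A row lasts 1/8 s, in which the tool goes at most 62.5 mm and 10.7 degrees, less where a joint would pass 70% of its speed; a pose out of reach is approached as far as the arm can. A call with a gripper value outside its range is refused whole. The fingers move at their own pace and stop on an object; the grip force is fixed at half the most. Time passes only in rows, so rows that repeat a pose let the fingers close. It gives the time, the measured TCP pose, the force, the opening and the grip force at its end, in the units of the state.
- sense(): the state, without advancing time (a new reading comes with each control period).
- read_camera(name): name is "scene" or "side" or "wrist"; returns the picture (384x512x3 uint8, blue, green, red); there is no depth.
- camera_model(name): a dict with "camera_matrix" (3x3 intrinsics, pixels), "k1" (the pictures are not rectified: a ray, as slopes to the right and down, at radius r is drawn at 1 + k1 r^2 times it, then the intrinsics apply), "T" (4x4, takes a point from camera to world coordinates). Camera axes: x right, y down, z forward; pixel columns grow to the right and rows downward; lengths in m; the calibration is good to about 2 mm. A picture is of the moment at which its call begins: read the wrist's pose just before it. camera_model takes no time and is no camera call; for the wrist camera it gives the pose at the moment of the call.
- job_done(): hands the job in; it is judged then, once.
The state is a dict: "t": time; "qpos": joint angles; "joint_velocities": joint speeds; "tau": joint torques, N m; "eef_pos": TCP position; "ee_rot": TCP orientation; "contact_force": force on the tool from outside, world axes, zero at the start; "wrist_torque": the same for the moment, N m; "gripper_width": finger opening in m; "grip_force": force on a finger pad.
Only numpy, scipy, OpenCV 4.12 (cv2) and the standard library are available. Lean on these libraries where they do the work, as an engineer would, in place of code of your own. Each camera call takes 0.05 s, during which the arm holds its last target. There are 200 camera calls.

## Working session

There is one attempt and no reset: what is moved stays moved. The work goes in short steps, Python scripts to look and compute and a tool call to move; the robot and the scene stay as the last step left them, time stands still between calls to the robot, and variables do not carry over. Pictures are saved under pics/ and viewed, at most 10 in all, crops included, and the job is handed in when it is done.

Besides the shell and the picture viewer there is one more tool, called after "Emit:" in YAML: its name, and indented under it one key for each argument. servo_tool: Moves the arm, as the interface text tells. Its arguments: {"type":"object","properties":{"rot":{"type":"array"},"dp":{"type":"array"},"jaw":{"type":"array"}},"required":["rot","dp","jaw"]}

```bash
mkdir -p pics; ls; python3 - <<'E'
from bench import *
import cv2,numpy as np
a=read_camera("scene");b=read_camera("side")
cv2.imwrite("pics/a.png",cv2.resize(a,(800,600)));cv2.imwrite("pics/b.png",cv2.resize(b,(800,600)))
cv2.imwrite("pics/a_raw.png",a);cv2.imwrite("pics/b_raw.png",b)
for n in("scene","side"):
  m=camera_model(n);print(m)
s=sense();print(s["t"],s["eef_pos"],s["ee_rot"])
E
```

```text
pics
{'camera_matrix': array([[457.52991026,   0.        , 252.92296321],
       [  0.        , 457.52991026, 192.3214741 ],
       [  0.        ,   0.        ,   1.        ]]), 'k1': -0.09285277871080792, 'T': array([[-0.16685895,  0.85896695, -0.48408044,  1.11277341],
       [ 0.98587892,  0.15240615, -0.0693911 ,  0.16989647],
       [ 0.01417217, -0.48882323, -0.87226774,  1.19611751],
       [ 0.        ,  0.        ,  0.        ,  1.        ]])}
{'camera_matrix': array([[401.23733963,   0.        , 248.96834322],
       [  0.        , 401.23733963, 191.18590833],
       [  0.        ,   0.        ,   1.        ]]), 'k1': -0.022529331690436173, 'T': array([[ 0.98655926, -0.12376832,  0.1066875 ,  0.34770901],
       [-0.16340016, -0.74285116,  0.64920917, -0.67645984],
       [-0.0010986 , -0.65791608, -0.75309045,  0.95345946],
       [ 0.        ,  0.        ,  0.        ,  1.        ]])}
0.1 [ 0.15079626 -0.4761214   0.23047826] [[ 9.53318593e-01  3.01965713e-01 -6.06980660e-04]
 [ 3.01966322e-01 -9.53316842e-01  1.82745271e-03]
 [-2.68168247e-05 -1.92543236e-03 -9.99998146e-01]]
```

View pics/a.png

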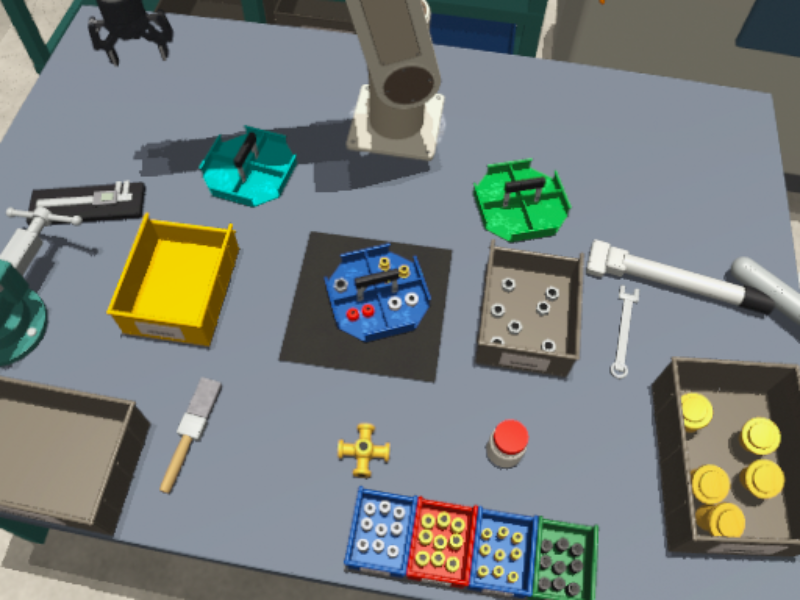

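View pics/b.png

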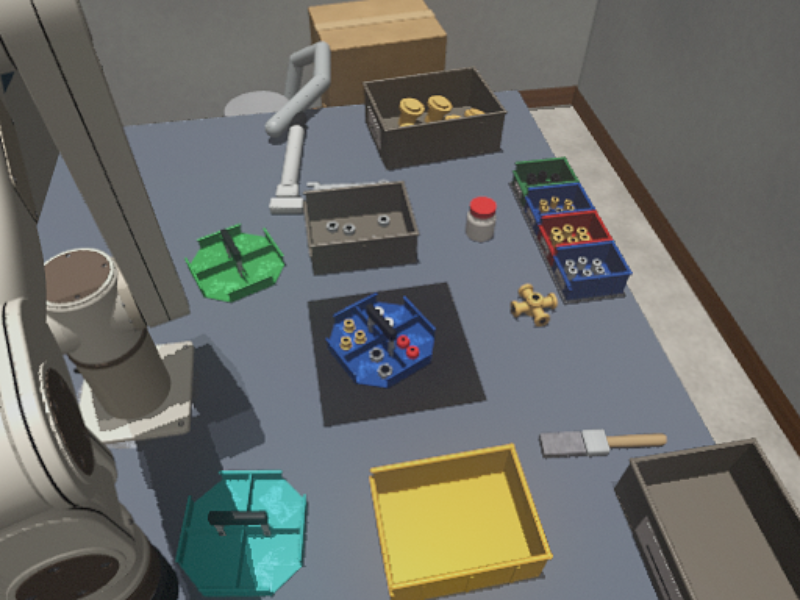

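The three tray-shaped objects in the scene view are turquoise (248,165), green (523,200) and blue (378,290). The blue one on the black mat, with the bushes in it, fits the description. The yellow bin is at (175,280). I'll confirm with an enlarged crop.

```bash
python3 - <<'E'
import cv2
a=cv2.imread("pics/a_raw.png")
c=a[130:250,65:295]
cv2.imwrite("pics/c.png",cv2.resize(c,None,fx=3.45,fy=3.45,interpolation=cv2.INTER_CUBIC))
b=cv2.imread("pics/b_raw.png")
c=b[170:384,190:370]
cv2.imwrite("pics/d.png",cv2.resize(c,None,fx=2.8,fy=2.8,interpolation=cv2.INTER_CUBIC))
E
```

```text
(no output)
```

View pics/c.png

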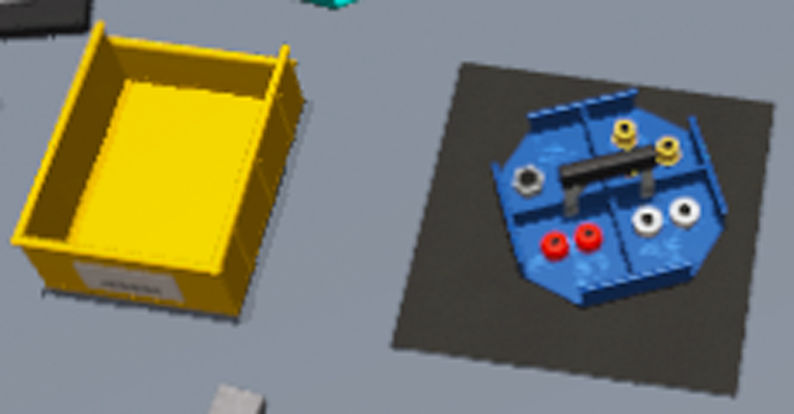

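View pics/d.png

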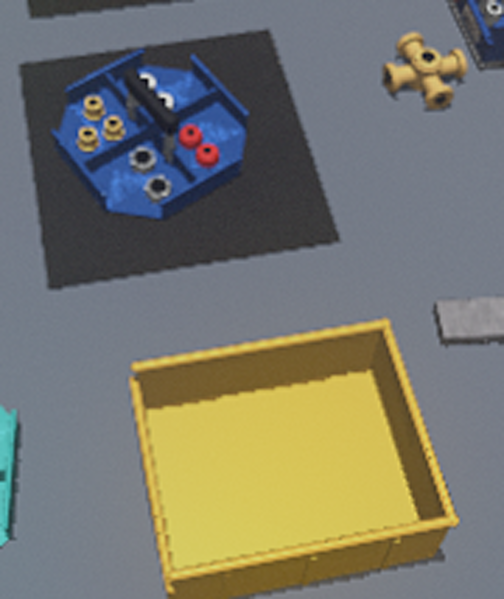

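The crop confirms the blue tray: handle near (608,165), bushes at (625,132), (667,150) and (632,170), with the brass corner up and to the right. The bin's lowered wall faces the robot. Next I'll fit the poses.

```bash
cat >h.py <<'E'
from bench import *
import cv2,numpy as np
from scipy.optimize import least_squares
from scipy.spatial.transform import Rotation as R
def proj(m,P):
    T=np.linalg.inv(m["T"]);p=np.atleast_2d(P)@T[:3,:3].T+T[:3,3]
    s=p[:,:2]/p[:,2:];s=s*(1+m["k1"]*(s**2).sum(1,keepdims=True))
    K=m["camera_matrix"];return s*[K[0,0],K[1,1]]+K[:2,2]
def fit(obs,x0):
    # obs: list of (model, local pts Nx3, pix Nx2); z known
    def f(x):
        c,s=np.cos(x[2]),np.sin(x[2]);out=[]
        for m,L,p in obs:
            L=np.array(L);W=np.c_[x[0]+c*L[:,0]-s*L[:,1],x[1]+s*L[:,0]+c*L[:,1],L[:,2]]
            out.append((proj(m,W)-p).ravel())
        return np.concatenate(out)
    r=least_squares(f,x0,loss="soft_l1");return r.x,f(r.x).reshape(-1,2)
E
python3 - <<'E'
from h import *
np.set_printoptions(precision=3,suppress=True)
S=camera_model("scene");D=camera_model("side")
c=lambda p:(np.array(p,float)+.5)/3.45+[65,130]-.5
d=lambda p:(np.array(p,float)+.5)/2.8+[190,170]-.5
b=.11;w=.085
x,r=fit([(S,[(b,-w,.085),(b,w,.085),(-b,-w,.085),(-b,w,.085)],c([(13,242),(222,273),(100,23),(287,46)])),
 (D,[(b,w,.085),(b,-w,.085),(-b,-w,.085),(-b,w,.085)],d([(388,322),(455,522),(168,588),(133,368)]))],[.4,-.3,0]);print("bin",x,r.round(1).tolist())
h=.145
x,r=fit([(S,[(-h,-h,.003),(-h,h,.003),(h,h,.003),(h,-h,.003)],c([(462,63),(774,103),(735,397),(392,347)])),
 (D,[(-h,h,.003),(h,h,.003),(h,-h,.003),(-h,-h,.003)],d([(20,65),(270,30),(340,240),(50,288)]))],[.4,0,0]);print("mat",x,r.round(1).tolist())
z=.031;u=.09;v=.048
x,r=fit([(S,[(-v,u,z),(v,u,z),(u,v,z),(u,-v,z),(-u,v,z),(-u,-v,z),(-v,-u,z),(v,-u,z),(0,0,.078)],c([(530,115),(637,92),(692,118),(723,213),(495,165),(522,275),(580,295),(697,268),(608,162)])),
 (D,[(0,0,.078)],d([(150,97)]))],[.4,0,1.6]);print("tray",x,r.round(1).tolist())
E
```

```text
bin [ 0.499 -0.339  0.02 ] [[-0.6, 0.2], [-2.8, -0.3], [-1.0, 0.2], [-0.9, 0.4], [-1.0, 0.1], [-0.4, -0.3], [0.3, -3.6], [-0.7, -0.5]]
mat [0.465 0.024 0.02 ] [[-0.8, 0.2], [-0.0, 0.5], [0.1, 0.6], [-1.3, 0.6], [-1.0, -0.8], [-0.5, -0.8], [-0.1, 0.0], [-1.1, 0.0]]
tray [0.447 0.039 2.016] [[-0.2, 0.6], [-0.7, 0.3], [0.5, 0.8], [0.9, -0.1], [-0.5, 0.8], [-0.7, -3.5], [0.4, -0.1], [-1.1, -0.3], [0.1, -0.1], [-0.6, -1.7]]
```

```bash
cat >>h.py <<'E'
def down(yaw,d=None,tilt=0):
    x=np.array([np.cos(yaw),np.sin(yaw),0]);z=np.array([0,0,-1.]);M=np.c_[x,np.cross(z,x),z]
    if d is not None: # lean tool body toward heading d
        M=R.from_rotvec(tilt*np.array([-np.sin(d),np.cos(d),0])).as_matrix()@M
    return M
def rel(M,p,base=None):
    s=sense();M0,p0=base or (np.array(s["ee_rot"]),np.array(s["eef_pos"]))
    rv=R.from_matrix(M0.T@M).as_rotvec();dp=M0.T@(np.array(p)-p0)*1000
    return rv.round(3).tolist(),dp.round(1).tolist()
E
python3 -c "
from h import *
print(rel(down(2.016),[.447,.039,.16]))"
```

```text
([-0.001, -0.002, -1.709], [437.9, -401.5, 71.2])
```

Emit:
servo_tool:
  rot:
    - [0,0,-0.12]
    - [0,0,-0.26]
    - [0,0,-0.41]
    - [0,0,-0.56]
    - [0,0,-0.71]
    - [0,0,-0.86]
    - [0,0,-1.01]
    - [0,0,-1.16]
    - [0,0,-1.31]
    - [0,0,-1.46]
    - [0,0,-1.6]
    - [0,0,-1.709]
    - [0,0,-1.709]
    - [0,0,-1.709]
    - [0,0,-1.709]
  dp:
    - [25,-23,0]
    - [55,-50,0]
    - [95,-87,0]
    - [135,-124,0]
    - [175,-160,0]
    - [215,-197,0]
    - [255,-234,5]
    - [295,-270,15]
    - [335,-307,28]
    - [370,-339,42]
    - [400,-367,55]
    - [425,-390,66]
    - [438,-401,71]
    - [438,-401,71]
    - [438,-401,71]
  jaw: [85,85,85,85,85,85,85,85,85,85,85,85,85,85,85]

```text
t: 1.98
eef_pos: [0.447, 0.037, 0.1605]
ee_rot: [[-0.429, 0.903, -0.0], [0.903, 0.429, -0.0], [-0.0, -0.0, -1.0]]
contact_force: [-0.5, -0.8, 0.0]
gripper_width: 0.0849
grip_force: 0.0
```

```bash
python3 - <<'E'
from h import *
s=sense();print(s["t"],s["qpos"],s["eef_pos"],s["contact_force"])
m=camera_model("wrist");a=read_camera("wrist");cv2.imwrite("pics/w.png",a)
print(m)
c,sn=np.cos(2.016),np.sin(2.016)
for L in [(0,0,.078),(.042,0,.078),(-.042,0,.078),(.069,.069,.006)]:
  print(L,proj(m,[.447+c*L[0]-sn*L[1],.039+sn*L[0]+c*L[1],L[2]]))
E
```

```text
1.975 [ 8.29669400e-02  1.86387387e-01 -2.55125259e-01  1.12962150e+00
 -4.46217571e-04  1.21060508e+00] [0.44703059 0.0370382  0.16054082] [-0.4558377  -0.75764482  0.00799816]
{'camera_matrix': array([[335.73507869,   0.        , 253.21199073],
       [  0.        , 335.73507869, 190.91869264],
       [  0.        ,   0.        ,   1.        ]]), 'k1': -0.09737548626929264, 'T': array([[ 9.03086087e-01,  4.09552592e-01,  1.29236971e-01,
         4.13594771e-01],
       [ 4.29459330e-01, -8.60907576e-01, -2.72768821e-01,
         1.07714919e-01],
       [-4.52090088e-04,  3.01835750e-01, -9.53359835e-01,
         3.03165622e-01],
       [ 0.00000000e+00,  0.00000000e+00,  0.00000000e+00,
         1.00000000e+00]])}
(0, 0, 0.078) [[254.28433816 197.80380994]]
(0.042, 0, 0.078) [[254.26023485 138.58174268]]
(-0.042, 0, 0.078) [[254.30041803 250.95335171]]
(0.069, 0.069, 0.006) [[174.02380405  95.19282777]]
```

View pics/w.png

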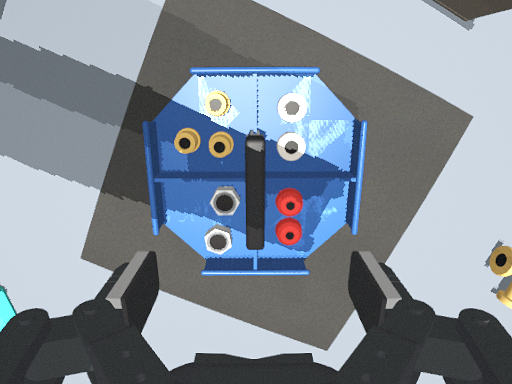

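Wrist view: the handle spans (255,137) to (255,250), matching the prediction within a pixel. The bushes are at upper left, at (217,103), (187,141) and (220,146). I'll descend and grip.

Emit:
servo_tool:
  rot:
    - [0,0,0]
    - [0,0,0]
    - [0,0,0]
    - [0,0,0]
    - [0,0,0]
    - [0,0,0]
    - [0,0,0]
    - [0,0,0]
    - [0,0,0]
    - [0,0,0]
    - [0,0,0]
    - [0,0,0]
    - [0,0,0]
    - [0,0,0]
    - [0,0,0]
  dp:
    - [0,0,20]
    - [1,0,45]
    - [2,0,70]
    - [2,0,90]
    - [2,0,105]
    - [2,0,114]
    - [2,0,114]
    - [2,0,114]
    - [2,0,114]
    - [2,0,114]
    - [2,0,114]
    - [2,0,114]
    - [2,0,114]
    - [2,0,114]
    - [2,0,114]
  jaw: [85,85,85,85,85,85,85,85,60,35,10,5,5,5,5]

```text
t: 3.9
eef_pos: [0.4468, 0.0398, 0.0465]
ee_rot: [[-0.431, 0.903, 0.0], [0.903, 0.431, 0.0], [0.0, 0.001, -1.0]]
contact_force: [0.3, 1.2, 3.0]
gripper_width: 0.013
grip_force: 59.4
```

```bash
cat >>h.py <<'E'
BIN=np.array([.499,-.339]);D=2.545;d3=np.array([np.cos(D),np.sin(D)])
def tip(th,off,zg):  # off: gap offset along d from bin centre; zg: gap height
    M=down(D-np.pi/4,D,th)
    Mt=M@np.diag([1,-1,-1])          # tray rotation
    g=np.r_[BIN+off*d3,zg]
    return M,g+Mt@(np.array([0,0,.0435])-np.array([.069,.069,.003]))
E
python3 -c "
from h import *
s=sense();p=np.array(s['eef_pos']);M0=np.array(s['ee_rot'])
print(rel(M0,p+[0,0,.145]))
M,p=tip(0,0,.15);print(p,M[:,2],rel(M,p))
M,p=tip(.84,-.025,.105);print(p,M)
"
```

```text
([0.0, 0.0, 0.0], [0.0, 0.1, -145.0])
[ 0.57972413 -0.39382349  0.1905    ] [ 0.  0. -1.] ([0.001, -0.0, 0.256], [-448.6, -66.7, -144.1])
[ 0.54861334 -0.37269471  0.20469507] [[ 0.00683433  0.78770903  0.61600956]
 [ 0.85012152  0.31979337 -0.41836061]
 [-0.5265422   0.5265422  -0.66746283]]
```

Emit:
servo_tool:
  rot:
    - [0,0,0]
    - [0,0,0]
    - [0,0,0]
    - [0,0,0]
    - [0,0,0]
    - [0,0,0]
    - [0,0,0]
    - [0,0,0]
    - [0,0,0]
    - [0,0,0]
  dp:
    - [0,0,-4]
    - [0,0,-12]
    - [0,0,-27]
    - [0,0,-47]
    - [0,0,-70]
    - [0,0,-95]
    - [0,0,-118]
    - [0,0,-135]
    - [0,0,-145]
    - [0,0,-145]
  jaw: [5,5,5,5,5,5,5,5,5,5]

```text
t: 5.15
eef_pos: [0.4468, 0.0397, 0.1917]
ee_rot: [[-0.43, 0.903, 0.001], [0.903, 0.43, 0.0], [-0.0, 0.001, -1.0]]
contact_force: [0.5, -0.2, -5.6]
gripper_width: 0.0131
grip_force: 58.7
```

```bash
python3 - <<'E'
from h import *
s=sense();print(s["t"],s["wrist_torque"],s["contact_force"])
M,p=tip(0,0,.15);print(p,rel(M,p))
a=read_camera("side");cv2.imwrite("pics/s1.png",cv2.resize(a,(800,600)))
E
```

```text
5.15 [ 0.02194009 -0.00595705  0.01490175] [ 0.45800433 -0.1804038  -5.6488133 ]
[ 0.57972413 -0.39382349  0.1905    ] ([0.001, 0.0, 0.256], [-448.5, -66.6, 1.2])
```

View pics/s1.png

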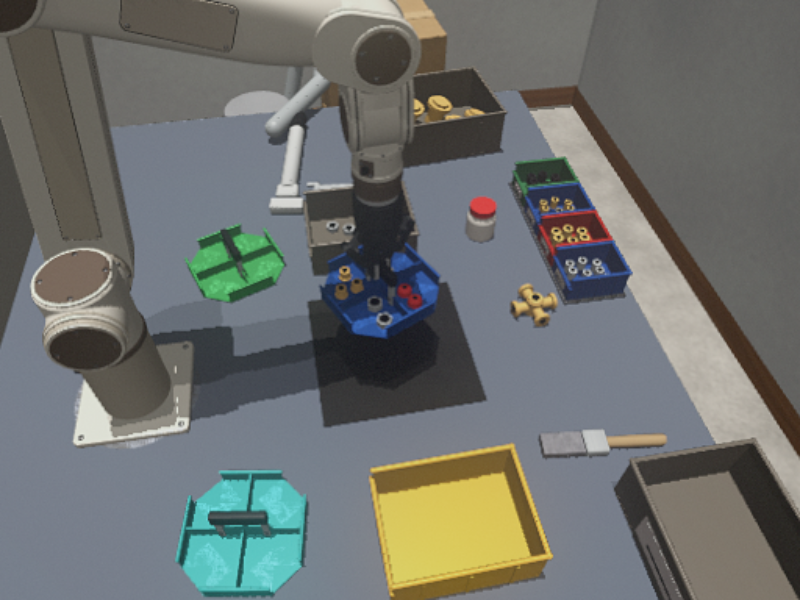

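The tray at (380,290) hangs level in the gripper with everything in its bays. I'll carry it to the bin.

Emit:
servo_tool:
  rot:
    - [0,0,0.0]
    - [0,0,0.01]
    - [0,0,0.02]
    - [0,0,0.04]
    - [0,0,0.06]
    - [0,0,0.08]
    - [0,0,0.1]
    - [0,0,0.12]
    - [0,0,0.14]
    - [0,0,0.16]
    - [0,0,0.18]
    - [0,0,0.2]
    - [0,0,0.22]
    - [0,0,0.24]
    - [0,0,0.25]
    - [0,0,0.256]
    - [0,0,0.256]
    - [0,0,0.256]
    - [0,0,0.256]
  dp:
    - [-6,-1,0]
    - [-18,-3,0]
    - [-36,-5,0]
    - [-60,-9,0]
    - [-90,-13,0]
    - [-122,-18,0]
    - [-156,-23,0]
    - [-190,-28,0]
    - [-224,-33,0]
    - [-258,-38,0]
    - [-292,-43,0]
    - [-326,-48,0]
    - [-358,-53,0]
    - [-388,-58,1]
    - [-412,-61,1]
    - [-430,-64,1]
    - [-442,-66,1]
    - [-448,-67,1]
    - [-448,-67,1]
  jaw: [5,5,5,5,5,5,5,5,5,5,5,5,5,5,5,5,5,5,5]

```text
t: 7.58
eef_pos: [0.5784, -0.3941, 0.1892]
ee_rot: [[-0.187, 0.982, -0.001], [0.982, 0.187, 0.001], [0.001, -0.001, -1.0]]
contact_force: [0.8, 0.1, -5.8]
gripper_width: 0.0131
grip_force: 58.7
```

```bash
python3 - <<'E'
from h import *
s=sense();print(s["t"],s["qpos"].round(3) if hasattr(s["qpos"],'round') else s["qpos"])
for k in range(17):
  u=k/16;th=.84*u
  M,p=tip(th,-.028*u,.15-.045*min(1,u*1.6));print(k,*rel(M,p))
E
```

```text
7.575 [-0.598  0.68   0.583  1.475  0.     0.785]
0 [-0.001, -0.001, -0.001] [0.0, 1.3, -1.3]
1 [-0.038, -0.038, -0.001] [0.4, 1.0, -1.8]
2 [-0.075, -0.075, -0.001] [0.9, 0.4, -2.3]
3 [-0.113, -0.112, -0.001] [1.7, -0.3, -2.6]
4 [-0.15, -0.15, -0.001] [2.6, -1.2, -2.7]
5 [-0.187, -0.187, -0.001] [3.6, -2.3, -2.7]
6 [-0.224, -0.224, -0.001] [4.9, -3.5, -2.5]
7 [-0.261, -0.261, -0.001] [6.3, -4.9, -2.1]
8 [-0.298, -0.298, -0.001] [7.8, -6.4, -1.5]
9 [-0.335, -0.335, -0.001] [9.5, -8.1, -0.7]
10 [-0.372, -0.372, -0.001] [11.3, -9.9, 0.3]
11 [-0.41, -0.409, -0.001] [13.2, -11.9, -2.9]
12 [-0.447, -0.446, -0.001] [15.3, -13.9, -5.9]
13 [-0.484, -0.484, -0.001] [17.5, -16.1, -8.7]
14 [-0.521, -0.521, -0.001] [19.7, -18.4, -11.2]
15 [-0.558, -0.558, -0.001] [22.1, -20.7, -13.4]
16 [-0.595, -0.595, -0.001] [24.5, -23.2, -15.4]
```

Emit:
servo_tool:
  rot:
    - [-0.02,-0.02,0]
    - [-0.055,-0.055,0]
    - [-0.094,-0.094,0]
    - [-0.132,-0.132,0]
    - [-0.17,-0.17,0]
    - [-0.206,-0.206,0]
    - [-0.243,-0.243,0]
    - [-0.28,-0.28,0]
    - [-0.317,-0.317,0]
    - [-0.354,-0.354,0]
    - [-0.39,-0.39,0]
    - [-0.428,-0.428,0]
    - [-0.465,-0.465,0]
    - [-0.502,-0.502,0]
    - [-0.54,-0.54,0]
    - [-0.575,-0.575,0]
    - [-0.595,-0.595,0]
    - [-0.595,-0.595,0]
    - [-0.595,-0.595,0]
    - [-0.595,-0.595,0]
  dp:
    - [0,1,-1.5]
    - [0.6,0.7,-2]
    - [1.3,0.1,-2.5]
    - [2.1,-0.7,-2.7]
    - [3.1,-1.8,-2.7]
    - [4.2,-2.9,-2.6]
    - [5.6,-4.2,-2.3]
    - [7,-5.6,-1.8]
    - [8.7,-7.3,-1]
    - [10.4,-9,0]
    - [12.2,-10.9,-1.3]
    - [14.2,-12.9,-4.4]
    - [16.4,-15,-7.3]
    - [18.6,-17.2,-10]
    - [20.9,-19.5,-12.3]
    - [23.2,-22,-14.5]
    - [24.5,-23.2,-15.4]
    - [24.5,-23.2,-15.4]
    - [24.5,-23.2,-15.4]
    - [24.5,-23.2,-15.4]
  jaw: [5,5,5,5,5,5,5,5,5,5,5,5,5,5,5,5,5,5,5,5]

```text
t: 10.07
eef_pos: [0.5519, -0.3739, 0.2062]
ee_rot: [[0.007, 0.787, 0.617], [0.85, 0.321, -0.419], [-0.527, 0.527, -0.666]]
contact_force: [0.2, 0.1, -4.5]
gripper_width: 0.0128
grip_force: 59.1
```

```bash
python3 - <<'E'
from h import *
s=sense();print(s["t"],s["contact_force"],s["wrist_torque"],s["gripper_width"])
a=read_camera("side");b=read_camera("scene")
A=cv2.resize(a[190:384,180:400],(400,353));B=cv2.resize(b[60:260,40:240],(400,400))
o=np.zeros((400,800,3),np.uint8);o[:353,:400]=A;o[:,400:]=B
cv2.imwrite("pics/s2.png",o)
E
```

```text
10.075 [ 0.18018531  0.0803379  -4.50715803] [0.87131659 1.22911318 0.02622846] 0.012819313303888934
```

View pics/s2.png

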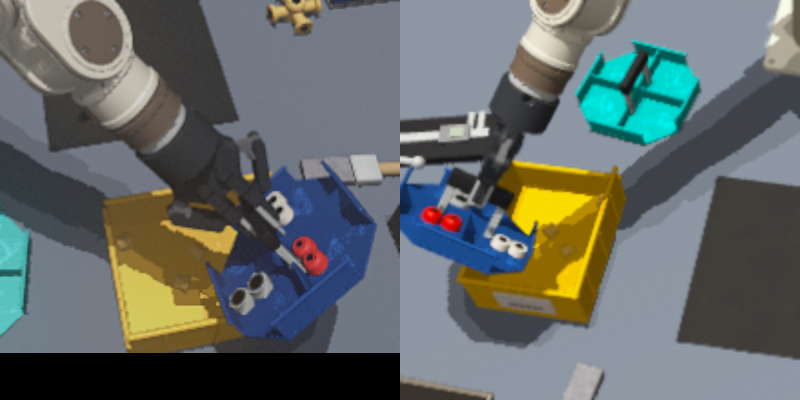

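Three bushes lie in the bin, at (125,240), (183,282) and (195,258) in the side half. The wrist load fell from 5.8 to 4.5 N, and the other parts are still in their bays. I'll level the tray and go back.

```bash
python3 - <<'E'
from h import *
for k in range(0,15,2):
  u=1-k/14
  M,p=tip(.84*u,-.028*u,.165-.06*u);print(k,*rel(M,p))
E
```

```text
0 [0.001, 0.001, 0.0] [0.3, -1.4, 0.6]
2 [0.086, 0.086, 0.0] [-5.3, 4.1, 3.9]
4 [0.171, 0.171, 0.0] [-9.8, 8.7, 7.6]
6 [0.256, 0.256, 0.0] [-13.3, 12.1, 11.5]
8 [0.341, 0.34, 0.0] [-15.6, 14.5, 15.5]
10 [0.425, 0.425, 0.0] [-16.9, 15.8, 19.3]
12 [0.51, 0.51, 0.0] [-17.2, 16.1, 22.8]
14 [0.595, 0.595, 0.0] [-16.5, 15.3, 25.9]
```

Emit:
servo_tool:
  rot:
    - [0.02,0.02,0]
    - [0.05,0.05,0]
    - [0.086,0.086,0]
    - [0.128,0.128,0]
    - [0.171,0.171,0]
    - [0.213,0.213,0]
    - [0.256,0.256,0]
    - [0.298,0.298,0]
    - [0.341,0.341,0]
    - [0.383,0.383,0]
    - [0.425,0.425,0]
    - [0.468,0.468,0]
    - [0.51,0.51,0]
    - [0.55,0.55,0]
    - [0.58,0.58,0]
    - [0.595,0.595,0]
    - [0.595,0.595,0]
    - [0.595,0.595,0]
  dp:
    - [-1,1,1]
    - [-3,2,2]
    - [-5.3,4.5,3.9]
    - [-7.6,6.5,5.7]
    - [-9.8,8.7,7.6]
    - [-11.6,10.4,9.5]
    - [-13.3,12.1,11.5]
    - [-14.5,13.3,13.5]
    - [-15.6,14.5,15.5]
    - [-16.3,15.2,17.4]
    - [-16.9,15.8,19.3]
    - [-17,16,21]
    - [-17.2,16.1,22.8]
    - [-17,16,24.2]
    - [-16.7,15.5,25.3]
    - [-16.5,15.3,25.9]
    - [-16.5,15.3,25.9]
    - [-16.5,15.3,25.9]
  jaw: [5,5,5,5,5,5,5,5,5,5,5,5,5,5,5,5,5,5]

```text
t: 12.42
eef_pos: [0.5799, -0.3941, 0.2052]
ee_rot: [[-0.188, 0.982, 0.001], [0.982, 0.188, -0.001], [-0.001, 0.001, -1.0]]
contact_force: [-0.6, -0.5, -4.8]
gripper_width: 0.0132
grip_force: 59.0
```

```bash
python3 - <<'E'
from h import *
print(rel(down(2.016),[.460,.027,.19]))
E
```

```text
([0.001, 0.001, -0.256], [436.1, -38.7, 14.7])
```

Emit:
servo_tool:
  rot:
    - [0,0,0.0]
    - [0,0,-0.01]
    - [0,0,-0.02]
    - [0,0,-0.04]
    - [0,0,-0.06]
    - [0,0,-0.08]
    - [0,0,-0.1]
    - [0,0,-0.12]
    - [0,0,-0.14]
    - [0,0,-0.16]
    - [0,0,-0.18]
    - [0,0,-0.2]
    - [0,0,-0.22]
    - [0,0,-0.24]
    - [0,0,-0.25]
    - [0,0,-0.256]
    - [0,0,-0.256]
    - [0,0,-0.256]
    - [0,0,-0.256]
  dp:
    - [6,0,0]
    - [18,-1,0]
    - [36,-3,0]
    - [60,-5,0]
    - [90,-8,0]
    - [122,-11,0]
    - [156,-14,0]
    - [190,-17,1]
    - [224,-20,3]
    - [258,-23,5]
    - [290,-26,7]
    - [322,-28,9]
    - [352,-31,11]
    - [380,-33,13]
    - [403,-36,14]
    - [420,-37,15]
    - [431,-38,15]
    - [436,-39,15]
    - [436,-39,15]
  jaw: [5,5,5,5,5,5,5,5,5,5,5,5,5,5,5,5,5,5,5]

```text
t: 14.8
eef_pos: [0.4594, 0.027, 0.1903]
ee_rot: [[-0.43, 0.903, 0.0], [0.903, 0.43, -0.0], [-0.0, 0.0, -1.0]]
contact_force: [0.4, -0.4, -4.4]
gripper_width: 0.0134
grip_force: 59.0
```

Emit:
servo_tool:
  rot:
    - [0,0,0]
    - [0,0,0]
    - [0,0,0]
    - [0,0,0]
    - [0,0,0]
    - [0,0,0]
    - [0,0,0]
    - [0,0,0]
    - [0,0,0]
    - [0,0,0]
    - [0,0,0]
    - [0,0,0]
    - [0,0,0]
  dp:
    - [0,0,5]
    - [0,0,15]
    - [0,0,32]
    - [0,0,54]
    - [0,0,78]
    - [0,0,100]
    - [0,0,118]
    - [0,0,130]
    - [0,0,137]
    - [0,0,140]
    - [0,0,142]
    - [0,0,143.5]
    - [0,0,143.5]
  jaw: [5,5,5,5,5,5,5,5,5,5,5,5,5]

```text
t: 16.42
eef_pos: [0.4594, 0.0272, 0.047]
ee_rot: [[-0.431, 0.903, 0.001], [0.903, 0.431, 0.0], [-0.0, 0.001, -1.0]]
contact_force: [0.7, 0.9, -4.4]
gripper_width: 0.013
grip_force: 59.0
```

Still carrying the full weight. I'll lower a little more before releasing.

Emit:
servo_tool:
  rot:
    - [0,0,0]
    - [0,0,0]
    - [0,0,0]
    - [0,0,0]
  dp:
    - [0,0,0.5]
    - [0,0,1]
    - [0,0,1.5]
    - [0,0,1.5]
  jaw: [5,5,5,5]

```text
t: 16.92
eef_pos: [0.4595, 0.0272, 0.0465]
ee_rot: [[-0.43, 0.903, 0.001], [0.903, 0.43, 0.0], [-0.0, 0.001, -1.0]]
contact_force: [-3.8, 1.0, 7.1]
gripper_width: 0.0129
grip_force: 60.8
```

Emit:
servo_tool:
  rot:
    - [0,0,0]
    - [0,0,0]
    - [0,0,0]
    - [0,0,0]
    - [0,0,0]
    - [0,0,0]
    - [0,0,0]
    - [0,0,0]
    - [0,0,0]
    - [0,0,0]
    - [0,0,0]
    - [0,0,0]
    - [0,0,0]
    - [0,0,0]
    - [0,0,0]
  dp:
    - [0,0,0]
    - [0,0,0]
    - [0,0,0]
    - [0,0,0]
    - [0,0,0]
    - [0,0,-1]
    - [0,0,-10]
    - [0,0,-25]
    - [0,0,-45]
    - [0,0,-70]
    - [0,0,-95]
    - [0,0,-120]
    - [0,0,-135]
    - [0,0,-135]
    - [0,0,-135]
  jaw: [20,35,50,60,60,60,60,60,60,60,60,60,60,60,60]

```text
t: 18.8
eef_pos: [0.4588, 0.0271, 0.1798]
ee_rot: [[-0.43, 0.903, -0.001], [0.903, 0.43, -0.0], [0.0, -0.001, -1.0]]
contact_force: [-0.4, -0.7, -0.6]
gripper_width: 0.0597
grip_force: 0.0
```

```bash
python3 - <<'E'
from h import *
s=sense();print(s["t"],s["eef_pos"],s["contact_force"])
w=read_camera("wrist");a=read_camera("side");b=read_camera("scene")
o=np.zeros((600,800,3),np.uint8);o[:300,:400]=cv2.resize(w,(400,300))
o[300:,:400]=cv2.resize(b[110:260,40:240],(400,300));o[:,400:]=cv2.resize(a[180:384,220:356],(400,600))
cv2.imwrite("pics/e.png",o)
E
```

```text
18.8 [0.45883912 0.02711008 0.17984302] [-0.37432434 -0.73721836 -0.55377126]
```

View pics/e.png

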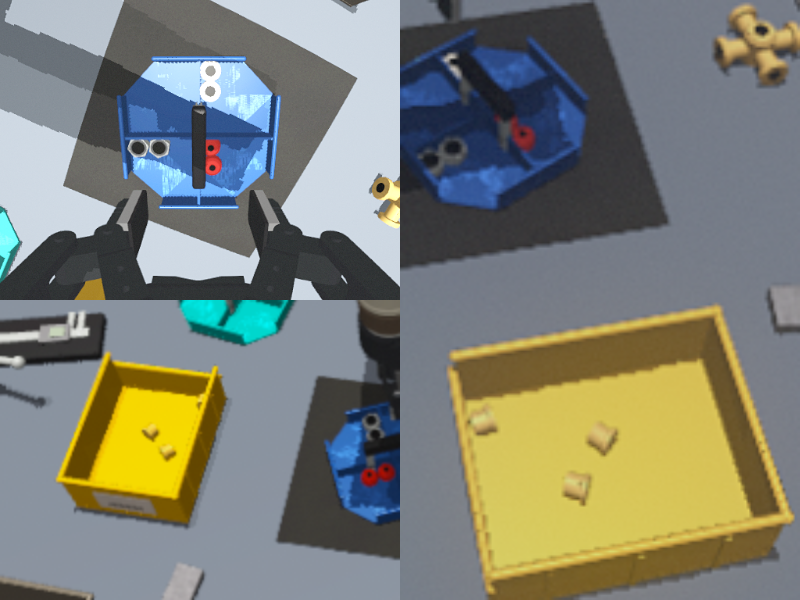

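All three bushes are in the bin, at (483,420), (602,437) and (576,486). The tray sits flat on the mat with its bays intact and the brass bay empty, so I'm handing it in.

```bash
python3 -c "
from bench import *
print(job_done())"
```

```text
the job is handed in; nothing more can be done
None
```

I handed the job in at about 19 s: in the last pictures all three brass bushes lie in the yellow bin, the nuts, feet and spacers are still in their own bays, the tray is flat on its mat, and the gripper is clear; no verdict came back.

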